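# Close the battery pack with its own cover

### The arm

A 7-joint arm with a two-finger parallel gripper is mounted at the origin on the work surface. World frame = base frame: x ahead of the robot, y to its left, z up, the work surface at z = 0. Lengths are in m, angles in rad, forces in N, time in s.
With the tool pointing down it reaches from about 0.425 to 0.875 m from the base axis. Payload 8.4 kg.
Tool frame: the origin (TCP) lies at the very end of the fingers, on their centre line; the grasp point (between the pads) lies 19 mm behind it (grip_point_offset is the distance from the TCP to the grasp point, in m); z points along the fingers, y is the line along which they close (so a half turn about z gives the same grasp; the last joint's range is limited). The gripper opens to 87 mm and grips with 3 to 60 N. Pads are 19 mm wide; open, the fingers measure 117 mm over their backs; the gripper's body (75 mm by 190 mm) begins 51 mm behind the grasp point.
Start: joints at [-1.353, 0.333, 0.04, 1.465, -0.013, 1.343, -0.059], TCP at [0.202, 0.618, 0.223] pointing down, gripper open.
Joint ranges: [-2.58, 2.58], [-0.38, 2.09], [-1.3, 1.39], [0.25, 2.4], [-1.5, 4.64], [0.08, 2.09], [-2.65, 2.65]. Speed limits (rad/s): [2.22, 2.22, 2.79, 2.79, 3.14, 3.14, 3.14].

### API

Orientations are given as a rotation vector (axis times angle).
In Python, from station import * gives the robot as it stands. The module is installed in compiled form; this text tells all that it offers.
- The arm moves only by the tool carry_out, never from a script. Its argument "plan" is a list of rows, each a list of 6 numbers: the shift along the world's x, y, z in mm, then the turn, a rotation vector about the world's x, y, z in degrees. A call has 1 to 5 rows; each row shifts and turns the commanded pose from where the row before left it; what a row does not reach is not made up. A row lasts 1/8 s, in which the tool goes at most 62.5 mm and 10.7 degrees, less where a joint would pass 70% of its speed; a pose out of reach is approached as far as the arm can. A call is refused whole if a number of a shift passes 62.5 or a number of a turn 10.7, either way. A call with a gripper value outside its range is refused whole. "jaw" is the closure, from 0 (fully open) to 1 (shut), set as the call begins (left out, the last holds). The fingers move at their own pace and stop on an object; the grip force is fixed at half the most. Time passes only in rows, so rows that do not move let the fingers close. It gives the time, the measured TCP pose, the force, the opening and the grip force at its end, in the units of the state.
- state(): the state, without advancing time (a new reading comes with each control period).
- get_image(name): name is "scene" or "top" or "wrist"; returns the picture (480x640x3 uint8, blue, green, red); there is no depth.
- camera_model(name): a dict with "mtx" (3x3 intrinsics, pixels), "rvec" (rotation vector, rad) and "tvec" (3), from world to camera coordinates, as OpenCV has them; the wrist camera has in their place "tool_from_camera" (4x4, takes a point from camera to tool coordinates, whose origin is the TCP and whose axes are the flange's). Camera axes: x right, y down, z forward; pixel columns grow to the right and rows downward; lengths in m; the calibration is good to about 2 mm. A picture is of the moment at which its call begins: read the wrist's pose just before it. camera_model takes no time and is no camera call.
- finish_job(): hands the job in; it is judged then, once.
The state is a dict: "time": time; "q": joint angles; "qd": joint speeds; "tau": joint torques, N m; "ee_pos": TCP position; "ee_rot": TCP orientation; "force": force on the tool from outside, world axes, zero at the start; "ft_torque": the same for the moment, N m; "finger_gap": opening from 0.0 (shut) to 1.0 (fully open); "finger_force": force on a finger pad.
Only numpy, scipy, OpenCV 4.12 (cv2) and the standard library are available. Lean on these libraries where they do the work, as an engineer would, in place of code of your own. Each camera call takes 0.05 s, during which the arm holds its last target. There are 200 camera calls.

### The job

The open battery pack on the repair bench has lost its upper half among three look-alike covers. Find the one cover whose openings match the pack's connector and fuse holder, pick it up by its handle and set it down on the pack (not dropping it) so that both stand through their openings and the cover lies flat and fully home on the rim. Leave the other two covers where they lie.

Things in the scene. Friction and masses are not known exactly. Their poses are not given: they have to be found in the camera images.
- tray: Lower half of a pack, fixed: open black box 146 x 84 mm (x, y), rim 72 mm high, cells inside. Origin: centre of the underside; z up. Posts, 24 mm above the rim (upper 12 tapered): oblong connector 18 (x) by 34 (y) mm at x +50, y 0; round fuse holder, 20 mm across, at x -50, y +20. Its own cover, home, has the tray's x, y and yaw, underside on the rim; others, or turned end for end, stand proud.
- cover_a: Loose cover, black plate 146 x 84 x 12 mm (x, y, z), 0.13-0.25 kg, lying handle up. Origin: centre of the underside; z up. Handle over the middle: a bar 64 mm long in x, 16 mm thick in y, from 35 to 49 mm above the underside, on two legs. Openings through the plate: oblong, 26 (x) by 42 (y) mm, at x +50, y 0; round, 28 mm across, at x -50, y -20 mm.
- cover_b: Loose cover, black plate 146 x 84 x 12 mm (x, y, z), 0.13-0.25 kg, lying handle up. Origin: centre of the underside; z up. Handle over the middle: a bar 64 mm long in x, 16 mm thick in y, from 35 to 49 mm above the underside, on two legs. Openings through the plate: oblong, 26 (x) by 42 (y) mm, at x +50, y 0; round, 28 mm across, at x -50, y +20 mm.
- cover_c: Loose cover, black plate 146 x 84 x 12 mm (x, y, z), 0.13-0.25 kg, lying handle up. Origin: centre of the underside; z up. Handle over the middle: a bar 64 mm long in x, 16 mm thick in y, from 35 to 49 mm above the underside, on two legs. Openings through the plate: round, 28 mm across, at x +50, y 0; round, 28 mm across, at x -50, y +20 mm.
Things that resemble listed ones, but are neither listed nor needed, are in the scene too. Leave any brown or turquoise look-alike of the cover_b alone.

How it is judged:
At the end, for the whole second after the job is handed in: The matching cover (cover_b) lies at rest on the tray: centred within 12 mm, in line within 10 degrees, its underside within 5 mm of the rim's height (72 mm above the tray's origin) and level within 4 degrees; the other two covers are within 30 mm of where they lay (horizontal distance between cover_b and tray below 0.012 m and z of cover_b in the frame of tray between 0.067 and 0.077 m and angle between the x axis of cover_b and the x axis of tray, either way round below 0.175 rad and angle between cover_b's own z axis and vertical below 0.07 rad and linear speed of cover_b below 0.02 m/s and distance of each of cover_a, cover_c from where it was at the start of the episode below 0.03 m); the robot touches nothing.
It fails at once if another cover is moved by more than 30 mm (distance of any of cover_a, cover_c from where it was at the start of the episode above 0.03 m).
It fails at once if the cover is dropped onto the pack: it moves faster than 0.6 m/s within 20 mm above its home height (horizontal distance between cover_b and tray below 0.05 m and z of cover_b in the frame of tray between 0.06 and 0.092 m and linear speed of cover_b above 0.6 m/s).
It also fails if it takes over 48 s, if anything falls off the work surface, if the arm or the gripper's body presses on something with over 40 N, if the wrist force passes 120 N, or if a joint passes its speed limit or range.

## Working session

There is one attempt and no reset: what is moved stays moved. The work goes in short steps, Python scripts to look and compute and a tool call to move; the robot and the scene stay as the last step left them, time stands still between calls to the robot, and variables do not carry over. Pictures are saved under pics/ and viewed, at most 10 in all, crops included, and the job is handed in when it is done.

Besides the shell and the picture viewer there is one more tool, called after ">>>" as a command line: name --pt "numbers of a row" for each row, then --argument value for the rest. carry_out: Moves the arm, as the interface text tells. Its arguments: {"type":"object","properties":{"plan":{"type":"array","items":{"type":"array","items":{"type":"number"}}},"jaw":{"type":"number"}},"required":["plan"]}

```bash
mkdir -p pics
python3 - <<'E'
from station import *
import cv2
for n in("top","scene"):
    cv2.imwrite(f"pics/{n}0.png",get_image(n))
    print(n,camera_model(n))
print(camera_model("wrist"));s=state();print(s)
E
```

```text
top {'mtx': array([[558.99607889,   0.        , 316.50212801],
       [  0.        , 558.99607889, 232.65959547],
       [  0.        ,   0.        ,   1.        ]]), 'rvec': array([ 2.19704176, -2.17173059,  0.11161814]), 'tvec': array([-0.02297366,  0.4663615 ,  1.31358963])}
scene {'mtx': array([[579.06281193,   0.        , 308.7636513 ],
       [  0.        , 579.06281193, 244.66618036],
       [  0.        ,   0.        ,   1.        ]]), 'rvec': array([ 0.77159068,  2.78179072, -0.7948162 ]), 'tvec': array([ 0.40581477, -0.17430928,  1.73463474])}
{'mtx': array([[418.22879306,   0.        , 312.61034218],
       [  0.        , 418.22879306, 242.90130024],
       [  0.        ,   0.        ,   1.        ]]), 'tool_from_camera': array([[ 1.10182021e-04, -9.65820689e-01, -2.59211080e-01,
         6.98004473e-02],
       [ 9.99999992e-01,  9.24080376e-05,  8.07543615e-05,
        -7.00215344e-04],
       [-5.40410459e-05, -2.59211087e-01,  9.65820692e-01,
        -1.61869678e-01],
       [ 0.00000000e+00,  0.00000000e+00,  0.00000000e+00,
         1.00000000e+00]])}
{'time': 0.1, 'q': array([-1.35320614,  0.33384056,  0.03985669,  1.46618349, -0.01343908,
        1.34329621, -0.05849878]), 'qd': array([-0.00073287, -0.00114798, -0.00045541, -0.00323112, -0.00021588,
        0.00110409,  0.0005292 ]), 'tau': array([ 3.30678697e-03, -6.57815623e+01,  1.33956123e+00, -4.04709613e+01,
       -5.96686662e-02,  4.09514958e-02,  4.69939573e-05]), 'ee_pos': array([0.20235551, 0.61725098, 0.22174744]), 'ee_rot': array([-4.95518307e-01, -3.10208774e+00,  2.27977864e-03]), 'force': array([ 0.69673194, -0.24980666,  0.05637294]), 'ft_torque': array([-0.07363426, -0.01873937,  0.02704408]), 'finger_force': 0.0, 'finger_gap': 0.9977221679993006}
```

View pics/top0.png

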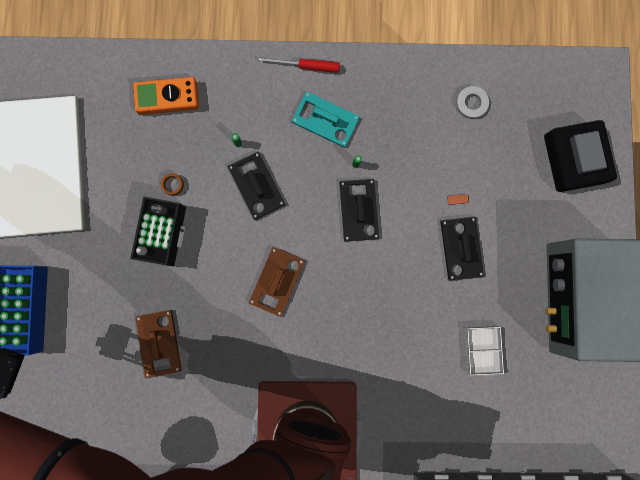

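View pics/scene0.png

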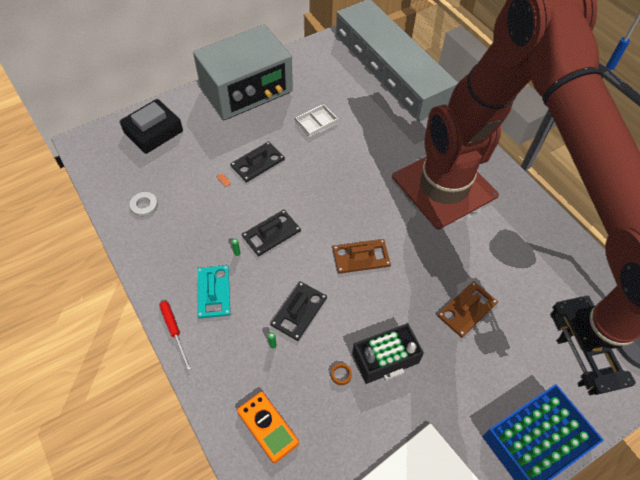

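The top view shows the tray at about (158,232) and the black covers at (257,185), (360,210) and (463,248). The brown and turquoise look-alikes are elsewhere. I'll rectify and enlarge these four.

```bash
cat > h.py <<'E'
import numpy as np, cv2
from station import *
from scipy.spatial.transform import Rotation as R
def cam(n, s=None):
    m=camera_model(n)
    if n!="wrist": return m["mtx"],cv2.Rodrigues(m["rvec"])[0],m["tvec"]
    T=np.eye(4);T[:3,:3]=R.from_rotvec(s["ee_rot"]).as_matrix();T[:3,3]=s["ee_pos"]
    W=np.linalg.inv(T@m["tool_from_camera"]);return m["mtx"],W[:3,:3],W[:3,3]
def world(px,z,c):
    K,Rm,t=c;d=Rm.T@np.linalg.inv(K)@[px[0],px[1],1];o=-Rm.T@t
    return o+d*(z-o[2])/d[2]
def rect(img,c,cx,cy,z,half,N):
    # top-down view: world x up, world y left
    K,Rm,t=c;H=K@np.c_[Rm[:,0],Rm[:,1],Rm[:,2]*z+t]
    s=2*half/N
    A=np.array([[0,-s,cx+half],[-s,0,cy+half],[0,0,1]])
    return cv2.warpPerspective(img,H@A,(N,N),flags=cv2.INTER_CUBIC|cv2.WARP_INVERSE_MAP)
E
python3 - <<'E'
from h import *
c=cam("top");im=cv2.imread("pics/top0.png");o=[]
for p,z in(((158,232),.072),((257,185),.012),((360,210),.012),((463,248),.012)):
    w=world(p,z,c);print(w);o.append(rect(im,c,round(w[0],2),round(w[1],2),z,.1,300))
g=np.vstack([np.hstack(o[:2]),np.hstack(o[2:])])
g=(255*(g/255.)**.5).astype(np.uint8)
cv2.imwrite("pics/crop.png",g)
E
```

```text
[0.45917339 0.34518852 0.072     ]
[0.58109349 0.12728122 0.012     ]
[ 0.52349291 -0.12205884  0.012     ]
[ 0.43461183 -0.37055979  0.012     ]
```

View pics/crop.png

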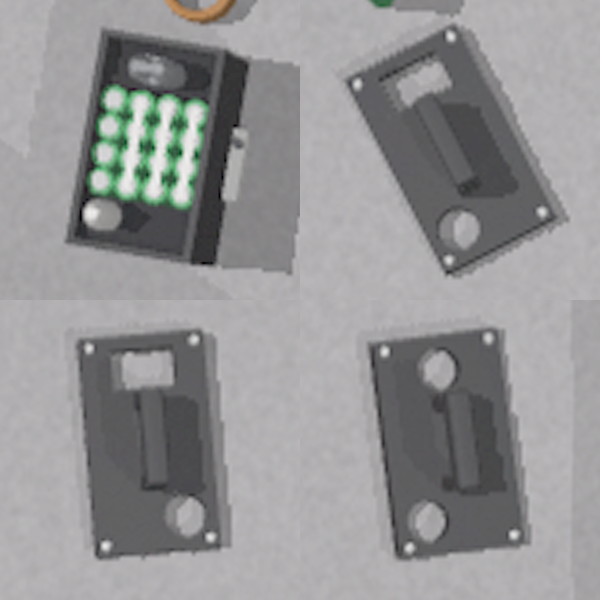

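Tray: oblong post toward +x (yaw about -9°), centre about (0.462, 0.352). The cover at (0.581, 0.130), yaw about 27°, has an oblong opening and a round one on its +y side, so it is cover_b. The one at (0.523, -0.122) is a and the one with two round openings is c. I'll move over the tray for a close wrist look.

>>> carry_out --pt "50 -50 5 0 0 2" --pt "50 -50 5 0 0 2" --pt "50 -50 5 0 0 2" --pt "50 -50 5 0 0 2" --pt "50 -50 5 0 0 1" --jaw 0

```text
time: 0.72
ee_pos: [0.424, 0.3954, 0.2445]
ee_rot: [-0.249, -3.131, 0.0]
force: [1.7, 0.2, 0.0]
finger_gap: 0.998
finger_force: 0.0
```

>>> carry_out --pt "0 0 0 0 0 0" --pt "0 0 0 0 0 0"

```text
time: 0.98
ee_pos: [0.4224, 0.3975, 0.2443]
ee_rot: [-0.251, -3.131, 0.0]
force: [-0.2, 0.6, -0.3]
finger_gap: 0.999
finger_force: 0.0
```

Run:
```python
from h import *
s=state();print(s["ee_pos"],s["ee_rot"],s["time"]);im=get_image("wrist");cv2.imwrite("pics/w1.png",im)
np.save("s1.npy",np.r_[s["ee_pos"],s["ee_rot"]])
c=cam("wrist",s)
g=np.hstack([rect(im,c,.46,.35,z,.1,400) for z in(.072,.096)]);cv2.imwrite("pics/w1r.png",(255*(g/255.)**.5).astype(np.uint8))
```

```text
[0.42243219 0.39746295 0.24428494] [-2.51027211e-01 -3.13076203e+00  1.11615362e-04] 0.975
```

View pics/w1r.png

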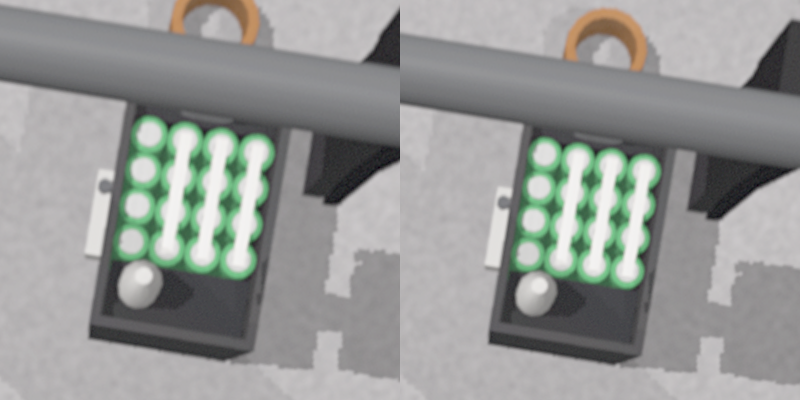

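The gripper hides the connector end. The visible rim gives a centre of about (0.464, 0.353) and yaw of about -9°, which agrees with the top view. I'll take one more look from further out, on the way to the cover.

>>> carry_out --pt "30 -10 10 0 0 2" --pt "30 -10 10 0 0 2" --pt "30 -10 10 0 0 2" --pt "0 0 0 0 0 0" --pt "0 0 0 0 0 0"

```text
time: 1.65
ee_pos: [0.5114, 0.3687, 0.2739]
ee_rot: [-0.083, -3.139, 0.0]
force: [0.2, -0.0, 0.5]
finger_gap: 0.999
finger_force: 0.0
```

Run:
```python
from h import *
s=state();print(s["ee_pos"],s["ee_rot"],s["time"]);im=get_image("wrist");cv2.imwrite("pics/w2.png",im)
c=cam("wrist",s)
g=np.hstack([rect(im,c,.46,.35,z,.1,400) for z in(.072,.096)]);cv2.imwrite("pics/w2r.png",(255*(g/255.)**.5).astype(np.uint8))
```

```text
[0.51138261 0.36874652 0.27390296] [-8.31315515e-02 -3.13916626e+00  3.41080284e-04] 1.65
```

View pics/w2r.png

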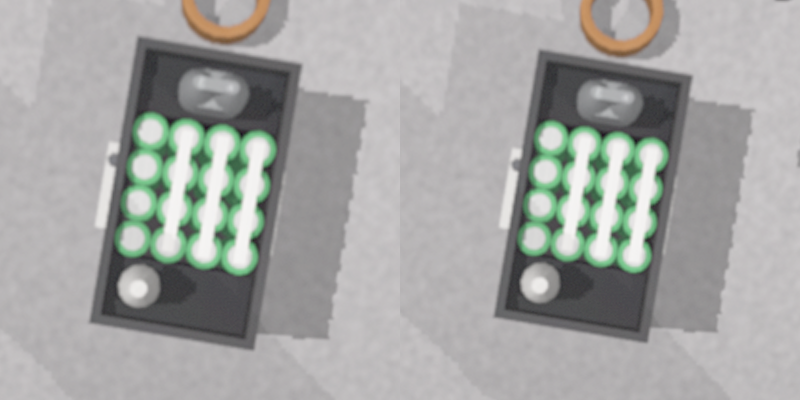

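Full rim corners at (138,38), (301,66), (254,349) and (91,322) put the tray at (0.463, 0.352), yaw -9.5°. Next, the cover.

>>> carry_out --pt "20 -46 -12 0 0 6" --pt "20 -46 -12 0 0 6" --pt "20 -46 -12 0 0 6" --pt "20 -46 -12 0 0 6" --pt "20 -46 -12 0 0 6"

```text
time: 2.33
ee_pos: [0.6124, 0.1375, 0.2141]
ee_rot: [0.738, -3.053, -0.001]
force: [-0.4, 0.7, 0.9]
finger_gap: 0.999
finger_force: 0.0
```

>>> carry_out --pt "0 0 0 0 0 0" --pt "0 0 0 0 0 0"

```text
time: 2.58
ee_pos: [0.6121, 0.1389, 0.2144]
ee_rot: [0.73, -3.055, -0.002]
force: [0.5, 0.7, 0.1]
finger_gap: 0.998
finger_force: 0.0
```

Run:
```python
from h import *
s=state();e=s["ee_rot"];print(s["ee_pos"],e,s["time"],np.degrees(2*np.arctan2(-e[1],-e[0]))-90);im=get_image("wrist");cv2.imwrite("pics/w3.png",im)
c=cam("wrist",s)
g=np.hstack([rect(im,c,.58,.13,z,.1,400) for z in(.012,.049)]);cv2.imwrite("pics/w3r.png",(255*(g/255.)**.5).astype(np.uint8))
```

```text
[0.61211703 0.13893762 0.21438911] [ 7.30356518e-01 -3.05494200e+00 -1.57856469e-03] 2.575 116.89108856664245
```

View pics/w3r.png

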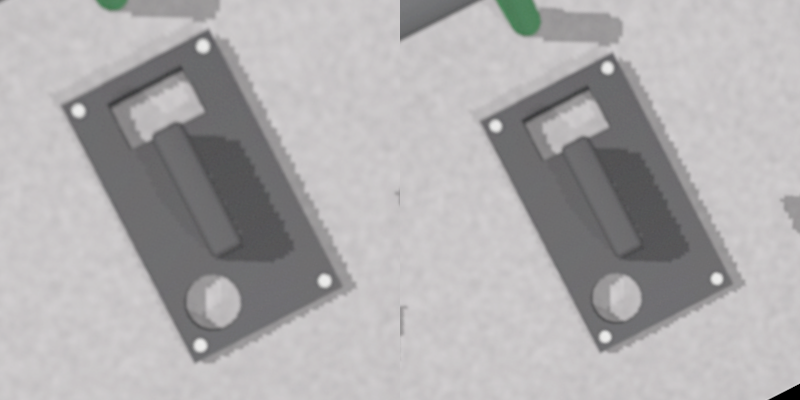

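Cover_b's screws at (78,111), (203,46), (325,281) and (200,345) give a centre of (0.582, 0.129) and yaw of 27.4°. The handle bar is centred there too. I'll descend over it.

>>> carry_out --pt "-15 -5 -40 0 0 0.5" --pt "-15 -5 -40 0 0 0" --pt "0 0 -40 0 0 0" --pt "0 0 -25 0 0 0" --pt "0 0 0 0 0 0"

```text
time: 3.25
ee_pos: [0.581, 0.129, 0.0681]
ee_rot: [0.746, -3.048, -0.0]
force: [1.0, 0.1, 1.1]
finger_gap: 1.002
finger_force: 0.0
```

>>> carry_out --pt "0 0 0 0 0 0"

```text
time: 3.38
ee_pos: [0.5834, 0.1285, 0.0709]
ee_rot: [-0.744, 3.05, 0.001]
force: [-0.1, -0.5, 0.8]
finger_gap: 1.0
finger_force: 0.0
```

>>> carry_out --pt "-1 0 -18 0 0 0" --pt "0 0 -18 0 0 0" --pt "0 0 -9 0 0 0" --pt "0 0 0 0 0 0" --pt "0 0 0 0 0 0"

```text
time: 4.0
ee_pos: [0.5822, 0.1272, 0.0249]
ee_rot: [-0.742, 3.052, -0.0]
force: [-0.1, -0.6, -0.1]
finger_gap: 0.998
finger_force: 0.0
```

>>> carry_out --pt "0 0 0 0 0 0" --pt "0 0 0 0 0 0" --pt "0 0 0 0 0 0" --pt "0 0 0 0 0 0" --pt "0 0 0 0 0 0" --jaw 1

```text
time: 4.62
ee_pos: [0.5819, 0.1272, 0.0246]
ee_rot: [0.743, -3.052, 0.0]
force: [0.7, 0.7, 0.1]
finger_gap: 0.516
finger_force: 0.0
```

>>> carry_out --pt "0 0 0 0 0 0" --pt "0 0 0 0 0 0"

```text
time: 4.88
ee_pos: [0.5819, 0.1272, 0.0246]
ee_rot: [-0.743, 3.053, -0.0]
force: [-0.3, -0.1, 0.6]
finger_gap: 0.288
finger_force: 0.0
```

>>> carry_out --pt "0 0 0 0 0 0" --pt "0 0 0 0 0 0" --pt "0 0 0 0 0 0" --pt "0 0 0 0 0 0"

```text
time: 5.38
ee_pos: [0.5819, 0.1273, 0.0246]
ee_rot: [0.743, -3.053, -0.0]
force: [-0.3, 0.5, 0.3]
finger_gap: 0.177
finger_force: 30.0
```

>>> carry_out --pt "0 0 10 0 0 0" --pt "0 0 30 0 0 0" --pt "0 0 40 0 0 0" --pt "0 0 40 0 0 0" --pt "0 0 30 0 0 0"

```text
time: 6.0
ee_pos: [0.5824, 0.1269, 0.1772]
ee_rot: [-0.741, 3.051, -0.0]
force: [-0.1, 0.1, -2.4]
finger_gap: 0.18
finger_force: 30.0
```

Held (gap 0.18, about 16 mm). I'll carry it over to the tray.

>>> carry_out --pt "-15 28 2 0 0 -4.6" --pt "-15 28 0 0 0 -4.6" --pt "-15 28 0 0 0 -4.6" --pt "-15 28 0 0 0 -4.6" --pt "-15 28 0 0 0 -4.6"

```text
time: 6.62
ee_pos: [0.5065, 0.2677, 0.1772]
ee_rot: [-0.114, 3.139, -0.0]
force: [0.1, -0.5, -1.7]
finger_gap: 0.183
finger_force: 30.0
```

>>> carry_out --pt "-15 28 0 0 0 -4.6" --pt "-15 28 0 0 0 -4.6" --pt "-15 28 0 0 0 -4.6" --pt "0 0 0 0 0 0" --pt "0 0 0 0 0 0"

```text
time: 7.25
ee_pos: [0.4624, 0.3504, 0.1769]
ee_rot: [0.259, 3.13, -0.001]
force: [-0.4, -0.1, -1.3]
finger_gap: 0.179
finger_force: 30.0
```

Run:
```python
from h import *
s=state();e=s["ee_rot"];y=R.from_rotvec(e).as_matrix()[:,1];print(s["ee_pos"],np.degrees(np.arctan2(y[1],y[0])),s["finger_gap"]);im=get_image("wrist");cv2.imwrite("pics/w4.png",(255*(im/255.)**.5).astype(np.uint8))
```

```text
[0.46242171 0.35038915 0.17691194] 80.55485756099229 0.17911734468439883
```

View pics/w4.png

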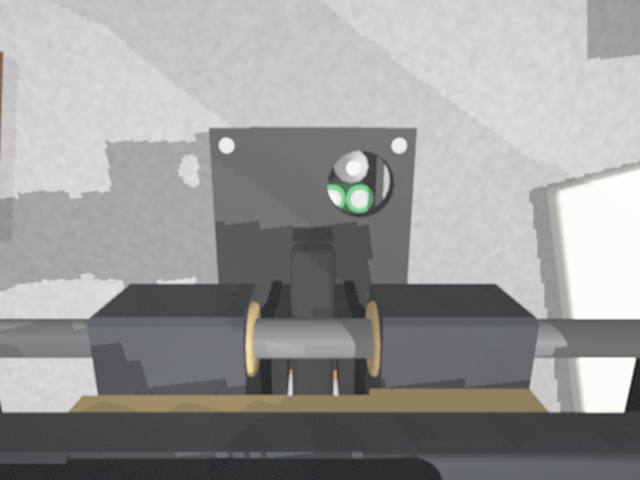

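The cover hangs level. Its round opening is at (360,182), with the fuse holder's top visible inside at (352,165). I'll compute the pose in the hand from the opening and the screws.

Run:
```python
from h import *
s=state();c=cam("wrist",s);z=s["ee_pos"][2]-.0246+.012
a=np.radians(-9.5);Q=np.array([[np.cos(a),-np.sin(a)],[np.sin(a),np.cos(a)]])
t=np.array([.463,.352])
print("hole",world((360,182),z,c)[:2],"want",t+Q@[-.05,.02])
A=world((226,145),z,c);B=world((399,145),z,c);d=(B-A)[:2]
print(np.linalg.norm(d),np.degrees(np.arctan2(d[1],d[0]))-90)
m=(A+B)[:2]/2;print("centre by screws",m+Q@[.066,0],"rear edge",world((312,129),z,c)[:2]+Q@[.073,0])
print("fuse top",world((352,165),.096,c)[:2])
```

```text
hole [0.41718754 0.3768075 ] want [0.41698667 0.37997809]
0.07029069340452085 -9.495309364982333
centre by screws [0.46425079 0.34891296] rear edge [0.46493588 0.34859867]
fuse top [0.41608865 0.37983783]
```

>>> carry_out --pt "-1 2.5 -15 0 0 0" --pt "0 0 -20 0 0 0" --pt "0 0 -12 0 0 0" --pt "0 0 0 0 0 0" --pt "0 0 0 0 0 0"

```text
time: 7.92
ee_pos: [0.4613, 0.3538, 0.1301]
ee_rot: [0.259, 3.13, 0.001]
force: [-0.3, -0.3, -0.5]
finger_gap: 0.18
finger_force: 30.0
```

>>> carry_out --pt "0 0 -5 0 0 0" --pt "0 0 -5 0 0 0" --pt "0 0 -5 0 0 0" --pt "0 0 0 0 0 0" --pt "0 0 0 0 0 0"

```text
time: 8.55
ee_pos: [0.461, 0.3537, 0.1146]
ee_rot: [0.259, 3.131, -0.0]
force: [-0.8, -0.7, -1.8]
finger_gap: 0.182
finger_force: 30.0
```

>>> carry_out --pt "0 0 -4 0 0 0" --pt "0 0 -4 0 0 0" --pt "0 0 -3 0 0 0" --pt "0 0 0 0 0 0"

```text
time: 9.05
ee_pos: [0.4607, 0.3535, 0.1032]
ee_rot: [-0.259, -3.13, 0.001]
force: [-0.0, 0.1, -1.3]
finger_gap: 0.18
finger_force: 30.0
```

>>> carry_out --pt "0 0 -2 0 0 0" --pt "0 0 -2 0 0 0" --pt "0 0 -2 0 0 0" --pt "0 0 0 0 0 0" --pt "0 0 0 0 0 0"

```text
time: 9.68
ee_pos: [0.4609, 0.3537, 0.0976]
ee_rot: [0.259, 3.131, 0.0]
force: [0.8, -0.3, -1.5]
finger_gap: 0.178
finger_force: 30.0
```

>>> carry_out --pt "0 0 -1 0 0 0" --pt "0 0 -0.5 0 0 0" --pt "0 0 0 0 0 0" --pt "0 0 0 0 0 0"

```text
time: 10.18
ee_pos: [0.461, 0.3538, 0.0965]
ee_rot: [0.259, 3.131, 0.0]
force: [-1.3, -1.7, 5.6]
finger_gap: 0.181
finger_force: 30.0
```

Contact at exactly the home height. Release.

>>> carry_out --pt "0 0 0 0 0 0" --pt "0 0 0 0 0 0" --pt "0 0 0 0 0 0" --pt "0 0 0 0 0 0" --pt "0 0 0 0 0 0" --jaw 0

```text
time: 10.8
ee_pos: [0.4609, 0.3537, 0.096]
ee_rot: [-0.259, -3.131, 0.0]
force: [-0.4, -0.4, 0.3]
finger_gap: 0.659
finger_force: 0.0
```

>>> carry_out --pt "0 0 0 0 0 0" --pt "0 0 0 0 0 0" --pt "0 0 20 0 0 0" --pt "0 0 30 0 0 0" --pt "0 0 30 0 0 0"

```text
time: 11.42
ee_pos: [0.4608, 0.3536, 0.1769]
ee_rot: [-0.259, -3.131, 0.0]
force: [-0.3, -0.3, 0.7]
finger_gap: 0.995
finger_force: 0.0
```

>>> carry_out --pt "20 5 30 0 0 0" --pt "30 5 30 0 0 0" --pt "20 5 20 0 0 0" --pt "0 0 0 0 0 0" --pt "0 0 0 0 0 0"

```text
time: 12.05
ee_pos: [0.5299, 0.3685, 0.2549]
ee_rot: [-0.258, -3.129, 0.002]
force: [0.1, 0.3, -0.7]
finger_gap: 1.002
finger_force: 0.0
```

Run:
```python
from h import *
s=state();print(s["ee_pos"],s["time"],s["force"]);im=get_image("wrist")
c=cam("wrist",s)
g=np.hstack([rect(im,c,.46,.35,z,.1,400) for z in(.072,.084)]);cv2.imwrite("pics/w5r.png",(255*(g/255.)**.5).astype(np.uint8))
```

```text
[0.52990352 0.36852298 0.25488481] 12.05 [ 0.09124658  0.32157835 -0.705739  ]
```

View pics/w5r.png

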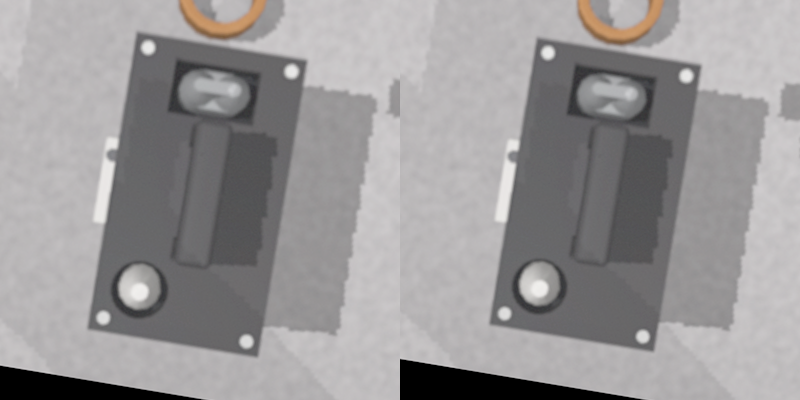

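Both posts stand through their openings (connector at (214,92), fuse holder at (139,287)). The plate corners at the home height coincide with the tray rim's, so the cover is home.

```bash
python3 -c "
from station import *
print(finish_job())"
```

```text
the job is handed in; nothing more can be done
None
```

I set cover_b on the pack with the connector and fuse holder through their openings and its edges lined up with the rim. The other two covers were not touched, and I handed the job in at about 12 s; no verdict came back.

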